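Load the keyed vial rack into the autosampler

TASK

Load the blue D-shaped vial rack into the D-shaped seat of the autosampler: keep it upright, turn it so that its flat side (yellow mark) matches the yellow-marked flat of the seat, lower it in without dropping it until it stands fully home on the seat's floor, and let go. Leave the white rack and the round grey rack where they stand.

Things in the scene. Friction and masses are not known exactly. Their poses are not given: they have to be found in the camera images.
- blue_rack: blue D-shaped vial rack, loose, 0.2 kg, on the bench: circle of radius 40 mm cut by an upright flat 18 mm from its centre, 36 mm high. Origin: circle centre on the underside; +x points out through the flat (yellow band), z up. Over the origin stands the grip plate: 12 mm thick along x, 36 mm wide along y, top 98 mm above the underside; pinch it from above. Vial caps around it reach 52 mm.
- seat (a point): D-shaped seat of the white autosampler (fixed). Point: circle centre on the seat floor, 30 mm above the bench; +x points to the seat's flat (yellow edge), z up. Collar rim 24 mm above this floor, outer radius 55 mm. Opening 3.5 mm wider than the rack all round, flared by 7 mm more over its top 10 mm; the rack enters only flat to flat. At +y, 95 mm off, the housing rises to 142 mm above the bench.
- white_rack: bystander, loose: a rack of the same shape, size and axes in white with green caps, at another of the three places, turned anyhow
- grey_rack: bystander, loose: a round grey rack with red caps, 80 mm across and without any flat, 98 mm high over its grip plate, at the remaining place, turned anyhow

How it is judged:
By the outcome, as a careful person would: the job done as asked, in the order asked, and still so for the second after the job is handed in, with the robot touching nothing.
It also fails if it takes over 40 s, if anything falls off the work surface, if the arm or the gripper's body presses on something with over 40 N, if the wrist force passes 120 N, or if a joint passes its speed limit or range.

ROBOT

A 6-joint arm with a two-finger parallel gripper is mounted at the origin on the work surface. World frame = base frame: x ahead of the robot, y to its left, z up, the work surface at z = 0. Lengths are in mm, angles in degrees, forces in N, time in s.
With the tool pointing down it reaches from about 350 to 850 mm from the base axis. Payload 8.1 kg.
Tool frame: the origin (TCP) lies between the finger pads; the fingertips stand 22 mm ahead of it and the grasp point (between the pads) lies 3 mm ahead of it; z points along the fingers, y is the line along which they close (so a half turn about z gives the same grasp; the last joint's range is limited). The gripper opens to 85 mm and grips with 20 to 120 N. Pads are 22 mm wide; open, the fingers measure 114 mm over their backs; the gripper's body (76 mm by 85 mm) begins 54 mm behind the grasp point. The pads swing forward as they close: fully open they stand 13 mm farther back than shut.
Start: joints at [71.54, 7.471, 85.268, -0, 87.261, -4.893], TCP at [140.733, 583.266, 253.292] pointing down, gripper open.
Joint ranges: [-169.43, 169.43], [-51.17, 129.36], [1.28, 143.12], [-76.62, 256.62], [0, 156.53], [-152.29, 152.29]. Speed limits (degrees/s): [136.94, 136.94, 159.86, 180, 180, 180].

INTERFACE

Orientations are given as [roll, pitch, yaw] about the fixed x, y, z axes, in that order (R = Rz(yaw) Ry(pitch) Rx(roll)).
In Python, from bench import r, vision gives the robot as it stands.
- The arm moves only by the tool step_arm, never from a script. Its argument "targets" is a list that holds one entry, the list of rows, each a list of 6 numbers: the shift along the world's x, y, z in mm, then the turn, a rotation vector about the world's x, y, z in rad. In form: [[[x, y, z, rx, ry, rz], ...]]. A call has 1 to 12 rows; each row is the pose to reach, as a shift and turn from the pose commanded when the call began; what a row does not reach only later rows make up. A row lasts 1/12 s, in which the tool goes at most 41.7 mm and 7.16 degrees, less where a joint would pass 70% of its speed; a pose out of reach is approached as far as the arm can. A call with a gripper value outside its range is refused whole. "fingers" is the gripper's target within -1 to 1 (shut at 1, half-way at 0, fully open at -1), set as the call begins (left out, the last holds). The fingers move at their own pace and stop on an object; "newtons" is the grip in N (left out, the last holds). Time passes only in rows, so rows that repeat a pose let the fingers close. It gives the time, the measured TCP pose, the force, the opening and the grip force at its end, in the units of the state.
- r.sense(): the state, without advancing time (a new reading comes with each control period).
- vision.snapshot(name): name is "scene" or "top"; returns a dict with "img" (384x512x3 uint8, blue, green, red), "mtx" (3x3 intrinsics, pixels), "eye" and "attitude" of the camera in the world. Camera axes: x right, y up, looking along -z (the intrinsics and any distortion apply to the point x, -y, -z); pixel columns grow to the right and rows downward; lengths in mm; the calibration is good to about 2 mm. A picture is of the moment at which its call begins. There is no depth.
- r.hand_in(): hands the job in; it is judged then, once.
The state is a dict: "time": time; "joint_pos": joint angles; "qd": joint speeds; "joint_efforts": joint torques, N m; "tool_pos": TCP position; "tcp_rot": TCP orientation; "ft_force": force on the tool from outside, world axes, zero at the start; "wrist_torque": the same for the moment, N m; "finger_gap": finger opening in mm; "grip_force": force on a finger pad.
Only numpy, scipy, OpenCV 4.12 (cv2) and the standard library are available. Lean on these libraries where they do the work, as an engineer would, in place of code of your own. Each camera call takes 0.05 s, during which the arm holds its last target. There are 200 camera calls.

## Working session

There is one attempt and no reset: what is moved stays moved. The work goes in short steps, Python scripts to look and compute and a tool call to move; the robot and the scene stay as the last step left them, time stands still between calls to the robot, and variables do not carry over. Pictures are saved under pics/ and viewed, at most 10 in all, crops included, and the job is handed in when it is done.

Besides the shell and the picture viewer there is one more tool, called in YAML: its name, and indented under it one key for each argument. step_arm: Moves the arm, as the interface text tells. Its arguments: {"type":"object","properties":{"targets":{"type":"array"},"fingers":{"type":"number"},"newtons":{"type":"number"}},"required":["targets"]}

```bash
mkdir -p pics
cat > h.py <<'E'
import numpy as np,cv2
from scipy.spatial.transform import Rotation as R
from bench import r,vision
def snap(n,f=None):
    s=vision.snapshot(n)
    if f: cv2.imwrite('pics/'+f,s['img'])
    return s
def rot(s):
    a=np.array(s['attitude'],float)
    return a if a.shape==(3,3) else R.from_euler('xyz',a,degrees=True).as_matrix()
def ray(s,u,v):
    K=np.array(s['mtx']);p=np.linalg.inv(K)@[u,v,1];return rot(s)@[p[0],-p[1],-p[2]]
def at(s,u,v,z):
    d=ray(s,u,v);e=np.array(s['eye']);return (e+d*(z-e[2])/d[2]).round(1)
def px(s,P):
    q=rot(s).T@(np.array(P,float)-s['eye']);p=np.array(s['mtx'])@[q[0],-q[1],-q[2]];return (p[:2]/p[2]).round(1)
E
python3 - <<'E'
from h import *
for n in('top','scene'):
    s=snap(n,n+'0.png');print(n,{k:v for k,v in s.items() if k!='img'})
    np.save(n+'_a.npy',s,allow_pickle=True)
print(r.sense())
E
```

```text
top {'mtx': array([[453.65227281,   0.        , 257.44644454],
       [  0.        , 453.65227281, 185.84673891],
       [  0.        ,   0.        ,   1.        ]]), 'eye': array([ 314.35309088,  -50.03511402, 1096.37410621]), 'attitude': array([ 13.34266748,   0.23450725, -90.52735717])}
scene {'mtx': array([[387.72514237,   0.        , 252.18929295],
       [  0.        , 387.72514237, 188.40713007],
       [  0.        ,   0.        ,   1.        ]]), 'eye': array([1062.28613203,  198.6703694 ,  731.50983211]), 'attitude': array([ 40.29895735,   0.33627568, 114.88308948])}
{'time': 0.1, 'joint_pos': array([ 7.15404717e+01,  7.51267806e+00,  8.53238954e+01, -9.02697510e-04,
        8.72609376e+01, -4.89289608e+00]), 'qd': array([-0.15071791, -0.15019415, -0.17195849, -0.04352734, -0.04566933,
        0.03008321]), 'joint_efforts': array([ 1.30452918e-03, -5.70952463e+01, -5.01942050e+01, -1.43198117e-04,
        7.87998433e-03,  2.48701667e-05]), 'tool_pos': array([140.58069499, 582.82326715, 252.32131533]), 'tcp_rot': array([-1.79902767e+02, -7.41873541e-03,  1.66433405e+02]), 'ft_force': array([-0.02348625,  0.38985573, -0.89522018]), 'wrist_torque': array([ 0.02637562,  0.0189153 , -0.01478332]), 'grip_force': 0.0, 'finger_gap': 85.4568714013382}
```

View pics/top0.png

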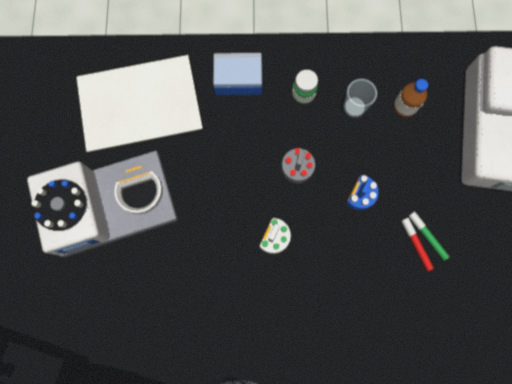

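View pics/scene0.png

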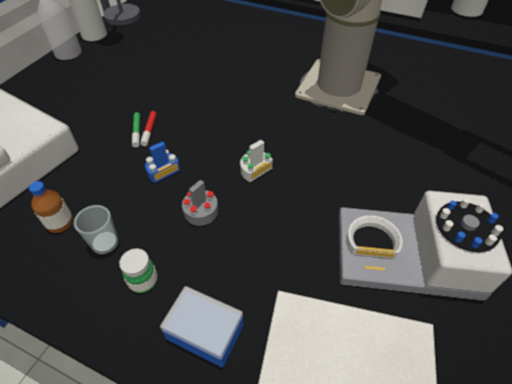

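The top view shows the blue rack at (363,192) with its flat to the upper left. The seat ring is at (138,191) with its flat facing up (+x), and the housing is to its left (+y). I'll enlarge both.

Run:
```python
from h import *
a=cv2.imread('pics/top0.png');b=cv2.imread('pics/scene0.png')
def c(i,x,y,w,h,k):return cv2.resize(i[y:y+h,x:x+w],None,fx=k,fy=k,interpolation=cv2.INTER_CUBIC)
cv2.imwrite('pics/c1.png',np.vstack([np.hstack([c(a,340,168,50,50,6),c(a,95,145,83,50,6)[:, :498]]),np.hstack([c(b,137,136,50,50,6),c(b,335,205,83,50,6)[:, :498]])]))
```

```text
(no output)
```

View pics/c1.png

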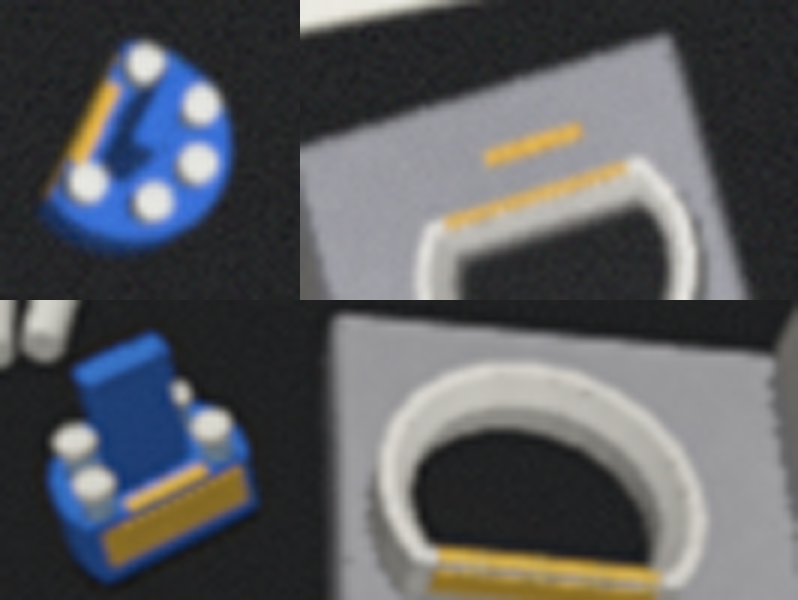

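```bash
cat >> h.py <<'E'
from scipy.optimize import minimize,least_squares
t=np.linspace(0,2*np.pi,73)
def D(rad,f,z): return np.array([[min(rad*np.cos(a),f),rad*np.sin(a),z] for a in t])
def W(p,P,z0=0): c,s_=np.cos(p[2]),np.sin(p[2]);return np.c_[p[0]+c*P[:,0]-s_*P[:,1],p[1]+s_*P[:,0]+c*P[:,1],P[:,2]+z0]
def pxs(s,P): return np.array([px(s,q) for q in P])
plate=np.array([[x,y,z] for x in(-6,6) for y in(-18,18) for z in(30,98)],float)
body=np.vstack([D(40,18,0),D(40,18,36)])
def sil(s,p,z0=0,sub=8):
    m=np.zeros(s['img'].shape[:2],np.uint8)
    for P in(body,plate): cv2.fillConvexPoly(m,np.round(cv2.convexHull(np.float32(pxs(s,W(p,P,z0))))*16).astype(np.int32),255,cv2.LINE_AA,4)
    return m/255.
def mask(s,c,w=32):
    b,g,q=[s['img'][...,i].astype(int) for i in range(3)]
    m=np.zeros(b.shape);x,y=c
    m[y-w:y+w,x-w:x+w]=(np.maximum(b,np.maximum(g,q))>75)[y-w:y+w,x-w:x+w]
    return m
E
python3 - <<'E'
from h import *
T=np.load('top_a.npy',allow_pickle=True).item();S=np.load('scene_a.npy',allow_pickle=True).item()
p0=at(T,363,192,36);print(p0)
mt=mask(T,(363,192),24);ms=mask(S,(161,161),24);ms[:,:144]=0
f=lambda p:abs(sil(T,[p[0],p[1],p[2]/50])-mt).sum()+abs(sil(S,[p[0],p[1],p[2]/50])-ms).sum()
best=min((minimize(f,[p0[0],p0[1],y],method='Nelder-Mead',options=dict(initial_simplex=[[p0[0],p0[1],y],[p0[0]+8,p0[1],y],[p0[0],p0[1]+8,y],[p0[0],p0[1],y+12]])) for y in(10,30,50)),key=lambda o:o.fun)
p=best.x.copy();p[2]/=50;print('blue',p,np.degrees(p[2]),best.fun,mt.sum(),ms.sum())
np.save('blue.npy',p)
out=[]
for s,(x,y,w,h) in((T,(100,155,75,75)),(S,(335,205,75,65))):
    out.append(cv2.resize(s['img'][y:y+h,x:x+w],None,fx=5.3,fy=8 if 0 else 5.3,interpolation=cv2.INTER_CUBIC))
h=max(o.shape[0] for o in out);out=[cv2.copyMakeBorder(o,0,h-o.shape[0],0,0,0) for o in out]
# overlay initial guesses of seat
cv2.imwrite('pics/c2.png',np.hstack(out)[:, :800])
E
```

```text
[ 548.2 -300.4   36. ]
blue [ 548.41572937 -296.38604953    1.09676218] 62.83984429878713 228.16862745098038 806.0 1001.0
```

View pics/c2.png

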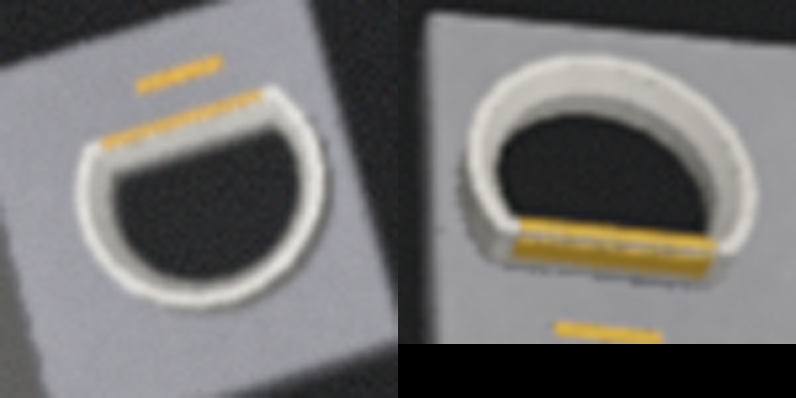

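Run:
```python
from h import *
T=np.load('top_a.npy',allow_pickle=True).item();S=np.load('scene_a.npy',allow_pickle=True).item()
u=lambda x,y:(100+(x+.5)/5.3-.5,155+(y+.5)/5.3-.5)
v=lambda x,y:(335+(x-398+.5)/5.3-.5,205+(y+.5)/5.3-.5)
pt=np.array([at(T,*u(*q),54) for q in[(76,195),(197,308),(326,185),(108,267),(290,268),(86,155),(318,145)]])
ps=np.array([at(S,*v(*q),54) for q in[(467,140),(580,55),(757,195),(500,78),(670,85),(725,125),(472,185)]])
for n,P in(('top',pt),('scene',ps),('both',np.vstack([pt,ps]))):
    o=least_squares(lambda c:np.hypot(P[:,0]-c[0],P[:,1]-c[1])-c[2],[500,200,55]);o2=least_squares(lambda c:np.hypot(P[:,0]-c[0],P[:,1]-c[1])-55,[500,200])
    print(n,o.x.round(1),o2.x.round(1),o2.fun.round(1))
c=o2.x
for a,b in((at(T,*u(102,143),54),at(T,*u(262,95),54)),(at(S,*v(517,224),54),at(S,*v(718,245),54)),(at(T,*u(138,87),30),at(T,*u(222,64),30)),(at(S,*v(556,328),30),at(S,*v(662,339),30)),(at(T,*u(0,68),30),at(T,*u(268,-15),30))):
    d=a-b; d=d[:2]/np.hypot(*d[:2]); n=np.array([d[1],-d[0]]); n*=np.sign(n[0]);print('yaw',np.degrees(np.arctan2(n[1],n[0])).round(1),'dist',n@((a+b)[:2]/2-c), 'lat',(a+b)[:2]/2@[-n[1],n[0]]-c@[-n[1],n[0]])
# blue overlay
p=np.load('blue.npy');out=[]
for s,(x,y) in((T,(335,165)),(S,(132,135))):
    k=7;i=cv2.resize(s['img'][y:y+55,x:x+55],None,fx=k,fy=k,interpolation=cv2.INTER_CUBIC)
    for P in(D(40,18,0),D(40,18,36),plate[[1,3,7,5]]):
        cv2.polylines(i,[np.int32((pxs(s,W(p,P))-[x,y]+.5)*k)],True,(0,0,255),1)
    out.append(i)
cv2.imwrite('pics/c3.png',np.hstack(out))
```

```text
top [555.  234.5  54.8] [555.2 234.5] [ 1.   0.1  0.2 -1.3  0.5 -0.4 -0.9]
scene [556.9 237.9  55.1] [556.8 237.9] [-0.4  1.   1.3  1.4 -2.3 -0.  -0.7]
both [555.4 235.9  54.6] [555.8 236. ] [-0.4  0.7  1.7 -1.9  2.  -2.   0.2 -2.1 -0.7  3.  -0.7 -2.7  0.6 -1.8]
yaw 16.9 dist 31.625508975260555 lat -0.14739703108404
yaw 17.6 dist 30.322496015869717 lat 2.799985647289162
yaw 15.5 dist 59.92044836197158 lat 1.9834193998754017
yaw 17.9 dist 59.55779009750144 lat 2.7809447174260526
yaw 17.6 dist 89.4661134130612 lat 13.893488200323901
```

View pics/c3.png

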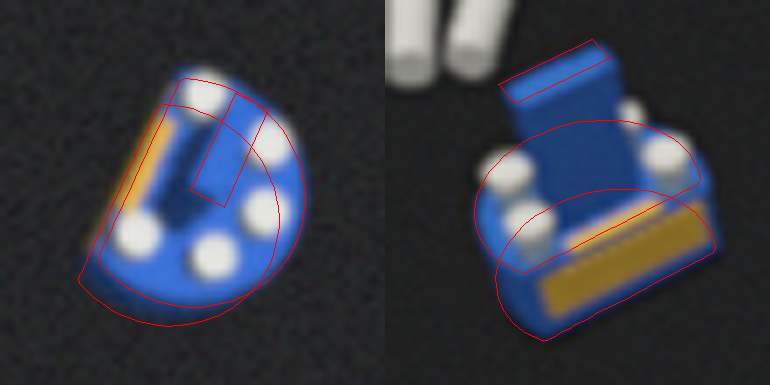

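Run:
```python
from h import *
T=np.load('top_a.npy',allow_pickle=True).item();S=np.load('scene_a.npy',allow_pickle=True).item()
def mk(s,c,w):
    i=s['img'].astype(int);m=np.zeros(i.shape[:2]);x,y=c;sl=(slice(y-w,y+w),slice(x-w,x+w))
    sat=i.max(2)-i.min(2);m[sl]=((sat>25)|(i.max(2)>110))[sl];return m
mt=mk(T,(363,192),22);ms=mk(S,(161,161),26);ms[:146,:145]=0
p0=[549,-294,54]
def fit(ss):
    f=lambda p:sum(abs(sil(s,[p[0],p[1],p[2]/50])-m).sum() for s,m in ss)
    o=minimize(f,p0,method='Nelder-Mead',options=dict(initial_simplex=[p0,[557,-294,54],[549,-286,54],[549,-294,62]]));return o.x[:2].round(1),np.degrees(o.x[2]/50).round(1),o.fun
print(mt.sum(),ms.sum(),fit([(T,mt)]),fit([(S,ms)]),fit([(T,mt),(S,ms)]))
# flat upper edge of rack, from c3 top + plate corners in scene
q=lambda x,y:(132+(x-385+.5)/7-.5,135+(y+.5)/7-.5)
P=np.array([at(S,*q(*c),98) for c in[(500,84),(606,42),(618,62),(516,106)]]);print(P.mean(0),P)
```

```text
826.0 1012.0 (array([ 550.9, -297.3]), np.float64(62.7), np.float64(47.13333333333333)) (array([ 547.1, -295.4]), np.float64(61.4), np.float64(112.27843137254902)) (array([ 548.4, -296.1]), np.float64(62.7), np.float64(210.1098039215686))
[ 548.5 -293.6   98. ] [[ 561.4 -309.2   98. ]
 [ 528.9 -288.1   98. ]
 [ 535.7 -278.9   98. ]
 [ 568.  -298.2   98. ]]
```

The blue rack is at about (549,-295.5) with yaw 62°. The seat is at about (556,236) with yaw 17°. Moving to the rack now.

step_arm:
  targets:
    - [[180, -215, 0, 0, 0, -0.12], [360, -430, 0, 0, 0, -0.25], [360, -430, 0, 0, 0, -0.25], [360, -430, 0, 0, 0, -0.25], [360, -430, 0, 0, 0, -0.25], [360, -430, 0, 0, 0, -0.25], [360, -430, 0, 0, 0, -0.25], [360, -430, 0, 0, 0, -0.25], [360, -430, 0, 0, 0, -0.25], [360, -430, 0, 0, 0, -0.25], [360, -430, 0, 0, 0, -0.25], [360, -430, 0, 0, 0, -0.25]]
  fingers: -1

```text
time: 1.1
tool_pos: [462.4, 197.9, 253.1]
tcp_rot: [-180.0, -0.0, 152.1]
ft_force: [1.5, 1.1, 0.3]
finger_gap: 84.6
grip_force: 0.0
```

step_arm:
  targets:
    - [[48, -425, 0, 0, 0, 0], [48, -425, 0, 0, 0, 0], [48, -425, 0, 0, 0, 0], [48, -425, 0, 0, 0, 0], [48, -425, 0, 0, 0, 0], [48, -425, 0, 0, 0, 0], [48, -425, 0, 0, 0, 0], [48, -425, 0, 0, 0, 0], [48, -425, 0, 0, 0, 0], [48, -425, 0, 0, 0, 0], [48, -425, 0, 0, 0, 0], [48, -425, 0, 0, 0, 0]]

```text
time: 2.1
tool_pos: [509.1, -228.3, 252.4]
tcp_rot: [-180.0, -0.1, 151.9]
ft_force: [-0.3, 0.9, 0.5]
finger_gap: 85.1
grip_force: 0.0
```

step_arm:
  targets:
    - [[20, -34, -10, 0, 0, 0], [40, -67, -40, 0, 0, 0], [40, -67, -70, 0, 0, 0], [40, -67, -90, 0, 0, 0], [40, -67, -110, 0, 0, 0], [40, -67, -110, 0, 0, 0], [40, -67, -110, 0, 0, 0], [40, -67, -110, 0, 0, 0]]

```text
time: 2.77
tool_pos: [550.4, -291.5, 144.8]
tcp_rot: [180.0, 0.1, 152.2]
ft_force: [0.2, -0.1, -0.0]
finger_gap: 85.2
grip_force: 0.0
```

Run:
```python
from h import *
print(r.sense()['tool_pos'])
out=[]
for n,(x,y) in(('top',(330,145)),('scene',(115,90))):
    s=snap(n);k=4;i=cv2.resize(s['img'][y:y+95,x:x+95],None,fx=k,fy=k,interpolation=cv2.INTER_CUBIC)
    p=(549,-295.5,np.radians(62))
    for P in(D(40,18,0),plate[[1,3,7,5]]): cv2.polylines(i,[np.int32((pxs(s,W(p,P))-[x,y]+.5)*k)],True,(0,0,255),1)
    out.append(i)
cv2.imwrite('pics/g1.png',np.hstack(out))
```

```text
[ 550.43837629 -291.54566394  144.8310666 ]
```

View pics/g1.png

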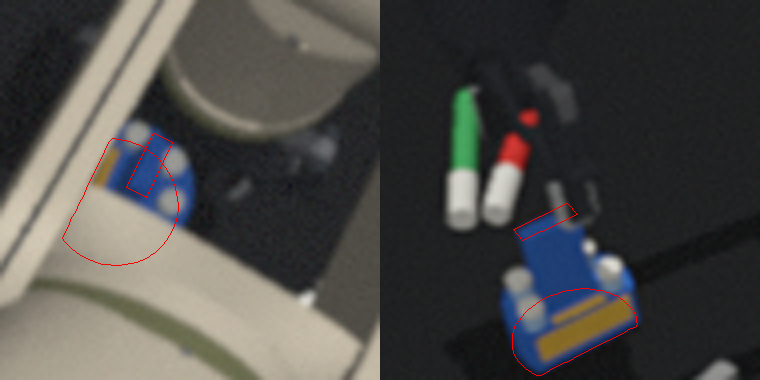

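The scene view shows the plate at crop (550,225), matching the model, and the fingers are still above it. Descending and gripping.

step_arm:
  targets:
    - [[-1, -3, -15, 0, 0, 0], [-1, -3, -30, 0, 0, 0], [-1, -3, -45, 0, 0, 0], [-1, -3, -58, 0, 0, 0], [-1, -3, -64, 0, 0, 0], [-1, -3, -64, 0, 0, 0], [-1, -3, -64, 0, 0, 0]]

```text
time: 3.45
tool_pos: [549.0, -295.2, 79.9]
tcp_rot: [-180.0, 0.0, 152.1]
ft_force: [-0.3, -0.0, 0.5]
finger_gap: 85.3
grip_force: 0.0
```

step_arm:
  targets:
    - [[0, 0, 0, 0, 0, 0], [0, 0, 0, 0, 0, 0], [0, 0, 0, 0, 0, 0], [0, 0, 0, 0, 0, 0], [0, 0, 0, 0, 0, 0], [0, 0, 0, 0, 0, 0], [0, 0, 0, 0, 0, 0], [0, 0, 0, 0, 0, 0], [0, 0, 0, 0, 0, 0], [0, 0, 0, 0, 0, 0], [0, 0, 0, 0, 0, 0], [0, 0, 0, 0, 0, 0]]
  fingers: 1
  newtons: 50

```text
time: 4.45
tool_pos: [548.8, -295.2, 79.5]
tcp_rot: [180.0, 0.0, 152.1]
ft_force: [-0.6, -0.4, 1.5]
finger_gap: 11.4
grip_force: 51.3
```

Gripped at the 12 mm plate thickness. Lifting, then carrying.

step_arm:
  targets:
    - [[0, 0, 4, 0, 0, 0], [0, 0, 15, 0, 0, 0], [0, 0, 30, 0, 0, 0], [0, 0, 48, 0, 0, 0], [0, 0, 66, 0, 0, 0], [0, 0, 84, 0, 0, 0], [0, 0, 102, 0, 0, 0], [0, 0, 120, 0, 0, 0], [0, 0, 135, 0, 0, 0], [0, 0, 147, 0, 0, 0], [0, 0, 154, 0, 0, 0], [0, 0, 155, 0, 0, 0]]

```text
time: 5.45
tool_pos: [549.3, -295.5, 236.4]
tcp_rot: [-180.0, 0.2, 152.1]
ft_force: [0.2, 0.1, -2.2]
finger_gap: 11.3
grip_force: 50.8
```

step_arm:
  targets:
    - [[0, 8, 0, 0, 0, -0.02], [0, 24, 0, 0, 0, -0.05], [0, 46, 0, 0, 0, -0.09], [1, 70, 0, 0, 0, -0.13], [1, 94, 0, 0, 0, -0.17], [1, 118, 0, 0, 0, -0.21], [2, 142, 0, 0, 0, -0.25], [2, 166, 0, 0, 0, -0.29], [2, 190, 0, 0, 0, -0.33], [3, 214, 0, 0, 0, -0.37], [3, 238, 0, 0, 0, -0.4], [3, 262, 0, 0, 0, -0.42]]

```text
time: 6.45
tool_pos: [550.9, -31.9, 233.0]
tcp_rot: [-179.9, -0.1, 127.9]
ft_force: [0.3, 0.1, -3.1]
finger_gap: 11.6
grip_force: 50.8
```

step_arm:
  targets:
    - [[0, 24, 0, 0, 0, -0.04], [1, 48, 0, 0, 0, -0.08], [1, 72, 0, 0, 0, -0.12], [1, 96, 0, 0, 0, -0.16], [2, 120, 0, 0, 0, -0.2], [2, 144, 0, 0, 0, -0.24], [3, 168, 0, 0, 0, -0.28], [3, 192, 0, 0, 0, -0.32], [4, 214, 0, 0, 0, -0.345], [4, 232, 0, 0, 0, -0.36], [4, 245, 0, 0, 0, -0.365], [4, 250, 0, 0, 0, -0.365]]

```text
time: 7.45
tool_pos: [554.8, 218.6, 232.8]
tcp_rot: [-179.9, -0.0, 107.2]
ft_force: [-0.2, 0.2, -3.1]
finger_gap: 11.1
grip_force: 50.8
```

step_arm:
  targets:
    - [[1, 6, -4, 0, 0, 0], [1, 13, -12, 0, 0, 0], [1, 17, -24, 0, 0, 0], [1, 17, -36, 0, 0, 0], [1, 17, -48, 0, 0, 0], [1, 17, -58, 0, 0, 0], [1, 17, -64, 0, 0, 0], [1, 17, -65, 0, 0, 0], [1, 17, -65, 0, 0, 0]]

```text
time: 8.2
tool_pos: [556.4, 233.5, 168.6]
tcp_rot: [-179.9, 0.0, 107.1]
ft_force: [0.0, -0.7, -1.9]
finger_gap: 11.3
grip_force: 50.7
```

Run:
```python
from h import *
st=r.sense();print(st['tool_pos'],st['tcp_rot'])
z0=st['tool_pos'][2]-79.7;p=(st['tool_pos'][0],st['tool_pos'][1],np.radians(st['tcp_rot'][2]-90))
out=[]
for n,(x,y) in(('top',(85,125)),('scene',(325,165))):
    s=snap(n);np.save(n+'_b.npy',s,allow_pickle=True);k=4;i=cv2.resize(s['img'][y:y+110,x:x+100],None,fx=k,fy=k,interpolation=cv2.INTER_CUBIC)
    for P,z in((D(40,18,0),z0),(D(40,18,36),z0)): cv2.polylines(i,[np.int32((pxs(s,W(p,P,z))-[x,y]+.5)*k)],True,(0,0,255),1)
    cv2.polylines(i,[np.int32((pxs(s,W((556,236,np.radians(17)),D(50.5,28.5,54)))-[x,y]+.5)*k)],True,(0,255,0),1)
    out.append(i)
cv2.imwrite('pics/g2.png',np.hstack(out))
```

```text
[556.43099115 233.49798495 168.58792848] [-1.79934159e+02  3.01529721e-03  1.07109272e+02]
```

View pics/g2.png

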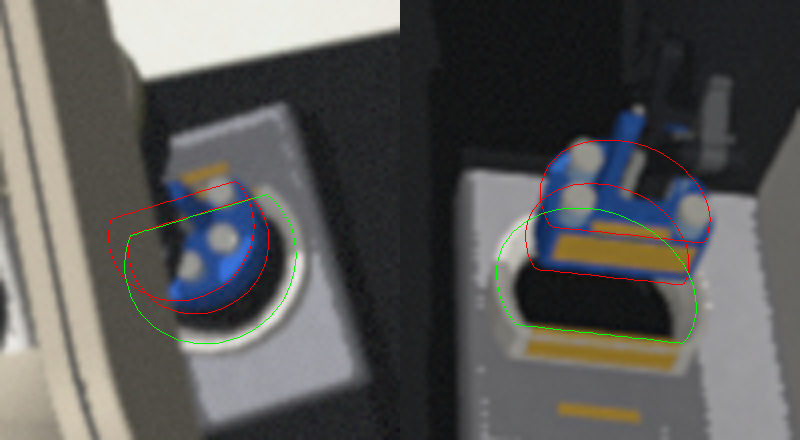

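The rack hangs upright, with its flat and the seat's yellow flat parallel, at about scene-crop (622,255) against (605,345). It is centred over the opening within about 2 mm. Lowering slowly.

step_arm:
  targets:
    - [[0, 1, -4, 0, 0, 0], [0, 1, -9, 0, 0, 0], [0, 1, -14, 0, 0, 0], [0, 1, -18, 0, 0, 0], [0, 1, -22, 0, 0, 0], [0, 1, -25, 0, 0, 0], [0, 1, -27, 0, 0, 0], [0, 1, -27, 0, 0, 0], [0, 1, -27, 0, 0, 0]]

```text
time: 9.05
tool_pos: [556.7, 234.9, 142.2]
tcp_rot: [-180.0, 0.0, 107.1]
ft_force: [-0.2, -0.2, -2.1]
finger_gap: 11.6
grip_force: 50.8
```

step_arm:
  targets:
    - [[-1, 1, -3, 0, 0, 0], [-1, 1, -6, 0, 0, 0], [-1, 1, -9, 0, 0, 0], [-1, 1, -12, 0, 0, 0], [-1, 1, -15, 0, 0, 0], [-1, 1, -17, 0, 0, 0], [-1, 1, -17, 0, 0, 0]]

```text
time: 9.63
tool_pos: [555.3, 235.7, 124.5]
tcp_rot: [-179.9, 0.0, 107.1]
ft_force: [0.2, -0.5, -2.3]
finger_gap: 11.0
grip_force: 50.8
```

step_arm:
  targets:
    - [[0, 0, -1, 0, 0, 0], [0, 0, -2, 0, 0, 0], [0, 0, -3, 0, 0, 0], [0, 0, -4, 0, 0, 0], [0, 0, -5, 0, 0, 0], [0, 0, -5, 0, 0, 0]]

```text
time: 10.13
tool_pos: [555.6, 235.8, 120.1]
tcp_rot: [-180.0, -0.0, 107.1]
ft_force: [0.0, -0.2, -1.8]
finger_gap: 11.4
grip_force: 50.8
```

step_arm:
  targets:
    - [[0, 0, -2, 0, 0, 0], [0, 0, -4, 0, 0, 0], [0, 0, -6, 0, 0, 0], [0, 0, -7.5, 0, 0, 0], [0, 0, -8, 0, 0, 0], [0, 0, -8, 0, 0, 0]]

```text
time: 10.63
tool_pos: [555.5, 235.8, 112.0]
tcp_rot: [-180.0, 0.0, 107.1]
ft_force: [0.9, 0.5, -2.3]
finger_gap: 11.4
grip_force: 50.8
```

step_arm:
  targets:
    - [[0, 0, -0.6, 0, 0, 0], [0, 0, -1.2, 0, 0, 0], [0, 0, -1.8, 0, 0, 0], [0, 0, -2.2, 0, 0, 0], [0, 0, -2.5, 0, 0, 0], [0, 0, -2.5, 0, 0, 0]]

```text
time: 11.13
tool_pos: [555.7, 235.9, 109.7]
tcp_rot: [-180.0, -0.0, 107.1]
ft_force: [-0.3, 0.0, -2.2]
finger_gap: 11.4
grip_force: 50.8
```

step_arm:
  targets:
    - [[0, 0, -0.4, 0, 0, 0], [0, 0, -0.8, 0, 0, 0], [0, 0, -0.8, 0, 0, 0], [0, 0, -0.8, 0, 0, 0]]

```text
time: 11.47
tool_pos: [555.8, 235.9, 109.5]
tcp_rot: [180.0, 0.0, 107.1]
ft_force: [-1.9, -0.3, 2.7]
finger_gap: 11.2
grip_force: 51.4
```

Contact came at floor height. Releasing.

step_arm:
  targets:
    - [[0, 0, 0, 0, 0, 0], [0, 0, 0, 0, 0, 0], [0, 0, 0, 0, 0, 0], [0, 0, 0, 0, 0, 0], [0, 0, 0, 0, 0, 0], [0, 0, 0, 0, 0, 0], [0, 0, 0, 0, 0, 0], [0, 0, 0, 0, 0, 0], [0, 0, 0, 0, 0, 0], [0, 0, 0, 0, 0, 0]]
  fingers: -1

```text
time: 12.3
tool_pos: [555.7, 235.9, 109.0]
tcp_rot: [180.0, -0.0, 107.1]
ft_force: [-0.1, -0.5, -0.0]
finger_gap: 85.3
grip_force: 0.0
```

step_arm:
  targets:
    - [[0, 0, 5, 0, 0, 0], [0, 0, 15, 0, 0, 0], [0, 0, 30, 0, 0, 0], [0, 0, 50, 0, 0, 0], [0, 0, 75, 0, 0, 0], [0, 0, 100, 0, 0, 0], [0, 0, 125, 0, 0, 0], [0, -20, 140, 0, 0, 0], [0, -50, 150, 0, 0, 0], [0, -80, 150, 0, 0, 0], [0, -110, 150, 0, 0, 0], [0, -140, 150, 0, 0, 0]]

```text
time: 13.3
tool_pos: [555.8, 94.7, 260.8]
tcp_rot: [179.9, 0.0, 107.2]
ft_force: [0.6, -0.3, -0.4]
finger_gap: 85.6
grip_force: 0.0
```

step_arm:
  targets:
    - [[0, -30, 0, 0, 0, 0], [0, -60, 0, 0, 0, 0], [0, -90, 0, 0, 0, 0], [0, -120, 0, 0, 0, 0], [0, -140, 0, 0, 0, 0], [0, -150, 0, 0, 0, 0], [0, -150, 0, 0, 0, 0], [0, -150, 0, 0, 0, 0]]

```text
time: 13.97
tool_pos: [555.8, -53.8, 259.6]
tcp_rot: [180.0, -0.0, 107.1]
ft_force: [-0.8, 0.0, 0.2]
finger_gap: 85.8
grip_force: 0.0
```

Run:
```python
from h import *
out=[]
for n,(x,y) in(('top',(85,135)),('scene',(325,175))):
    s=snap(n);k=4;out.append(cv2.resize(s['img'][y:y+100,x:x+100],None,fx=k,fy=k,interpolation=cv2.INTER_CUBIC))
    p=(555.8,235.9,np.radians(17.1));i=out[-1]
    for P in(D(40,18,36),plate[[1,3,7,5]]): cv2.polylines(i,[np.int32((pxs(s,W(p,P,30))-[x,y]+.5)*k)],True,(0,0,255),1)
cv2.imwrite('pics/g3.png',np.hstack(out))
```

```text
(no output)
```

View pics/g3.png

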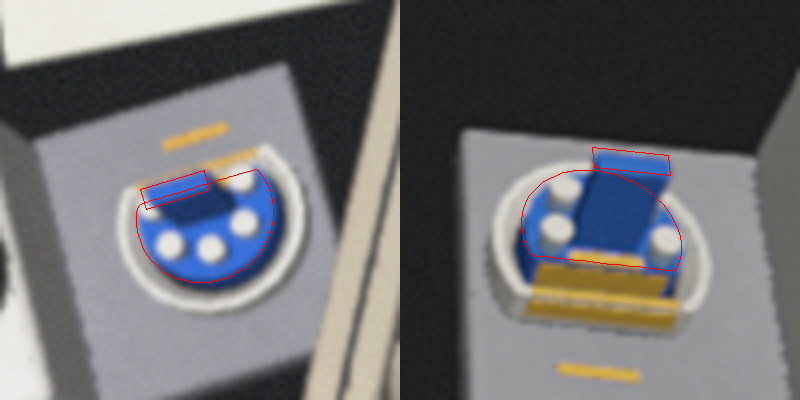

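The rack is upright in the seat, flat to flat. The outlines drawn for floor height match in both views (plate top at crop (175,187) and (632,162)), so it is fully home.

```bash
python3 -c "
from bench import r
print(r.hand_in())"
```

```text
the job is handed in; nothing more can be done
None
```

The blue rack is upright in the seat, flat to flat and fully down on the floor, and has been released; I only moved the blue rack, and the job was handed in at about 14 s.

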